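# Stop the watch plinth rocking

## Robot

A 6-joint arm with a two-finger parallel gripper is mounted at the origin on the work surface. World frame = base frame: x ahead of the robot, y to its left, z up, the work surface at z = 0. Lengths are in m, angles in rad, forces in N, time in s.
With the tool pointing down it reaches from about 0.375 to 0.9 m from the base axis. Payload 3.1 kg.
Tool frame: the origin (TCP) lies on the front face of the gripper's body, between the roots of the fingers; the fingertips stand 73 mm ahead of it and the grasp point (between the pads) lies 54 mm ahead of it; z points along the fingers, y is the line along which they close (so a half turn about z gives the same grasp; the last joint's range is limited). The gripper opens to 85 mm and grips with 20 to 120 N. Pads are 22 mm wide; open, the fingers measure 114 mm over their backs; the gripper's body (76 mm by 85 mm) begins 54 mm behind the grasp point. The pads swing forward as they close: fully open they stand 13 mm farther back than shut.
Start: joints at [1.115, 0.527, 1.433, -0, 1.181, -0.178], TCP at [0.171, 0.601, 0.304] pointing down, gripper open.
Joint ranges: [-3.08, 3.08], [-0.75, 2.2], [0.22, 2.44], [-1.43, 4.57], [0, 2.65], [-2.85, 2.85]. Speed limits (rad/s): [2.79, 2.79, 3.14, 3.14, 3.14, 3.14].

## Interface

Orientations are given as a unit quaternion [w, x, y, z].
In Python, from bench import robot gives the robot as it stands. The module is installed in compiled form; this text tells all that it offers.
- The arm moves only by the shell command python3 -m handwheel 'ROWS' [OPENING]. ROWS is a JSON list of rows, 1 to 8 of them, each of 4 numbers: dx, dy, dz in m, then a turn about the tool's z in rad; each row shifts and turns the commanded pose from where the row before left it, along the tool's axes as they then stand; what a row does not reach is not made up. A row lasts 1/12 s, in which the tool goes at most 0.0417 m and 0.125 rad, less where a joint would pass 70% of its speed; a pose out of reach is approached as far as the arm can. OPENING is the finger opening in m, set as the command begins (- or left out keeps the last). The fingers move at their own pace and stop on an object; the grip force is fixed at half the most. Time passes only in rows, so rows that do not move let the fingers close. It prints the time, the measured TCP pose, the force, the opening and the grip force at its end.
- robot.read_state(): the state, without advancing time (a new reading comes with each control period).
- robot.read_camera(name): name is "scene" or "top" or "wrist"; returns a dict with "pixels" (400x640x3 uint8, red, green, blue), "vertical_fov" (degrees; the focal length in pixels is half the picture's height over the tangent of half this angle, whatever the lens; pixels are square), "cx", "cy" (the principal point, pixels), "rvec" (rotation vector, rad) and "tvec" (3), from world to camera coordinates, as OpenCV has them; the wrist camera has in their place "hand_eye" (4x4, takes a point from camera to tool coordinates, whose origin is the TCP and whose axes are the flange's). Camera axes: x right, y down, z forward; pixel columns grow to the right and rows downward; lengths in m; the calibration is good to about 2 mm. A picture is of the moment at which its call begins: read the wrist's pose just before it. There is no depth.
- robot.job_done(): hands the job in; it is judged then, once.
Trained networks look in a picture, given as the dict that the camera call returned (one of the last four; its "shot" number tells which), for a name from the list of things; names that differ only in an ending like _2 or _b are one class to them, and where a whole thing is asked for, a point or a joint stands for the part that bears it (a point fixed in the world has none). Each returns a list of dicts, best first, with "conf" (0 to 1); they miss things now and then, are a little off and sometimes report something else, mostly with a low value. They report only what shows in the picture. A call takes as long as a camera call. They do not tell look-alikes from the thing itself.
- robot.outline_of(picture, thing): "pixels" (400x640 bool, what is visible of it) and "xy" ([column, row] in pixels, amid what is visible of it).
The state is a dict: "clock": time; "joint_pos": joint angles; "joint_velocities": joint speeds; "joint_torque": joint torques, N m; "eef_pos": TCP position; "eef_rot": TCP orientation; "ft_force": force on the tool from outside, world axes, zero at the start; "moment": the same for the moment, N m; "finger_gap": finger opening in m; "grip_force": force on a finger pad.
Only numpy, scipy, OpenCV 4.12 (cv2) and the standard library are available. Lean on these libraries where they do the work, as an engineer would, in place of code of your own. Each camera call takes 0.05 s, during which the arm holds its last target. There are 200 camera calls.

## Task

The aluminium plinth with the watch stand on it rocks on its desk mat, because the foot under the black thumb wheel is screwed up too short. Screw that foot down until all four feet bear on their steel discs and the plinth no longer rocks on either diagonal, feeling for it by pressing on the plinth; do not overscrew it so that another foot goes light. Leave the watch stand standing on the plinth and the things lying on the mat where they are.

Things in the scene. Friction and masses are not known exactly. Their poses are not given: they have to be found in the camera images.
- plinth: rocking base: aluminium plate 200 (x) by 180 (y) mm, 12 thick, about 1 kg, loose, on four feet at x = +-80, y = +-70 mm. Origin: middle, level with the undersides of the three fixed feet (black cylinders 24 across, 18 tall); z up; plate top at z = 30 mm. The foot at (-80, -70), under the wheel, is adjustable. At rest it stands flat on the fixed feet.
- wheel_top (a point): centre of the top face of the thumb wheel, at (-80, -70, 62) mm in the plinth's frame; does not turn with the wheel. Round black fluted wheel, 44 mm across, 28 tall, above a 4 mm steel collar; stays at its height. Clockwise seen from above screws the foot down, 10 mm per turn; friction 0.05 N m, stays where left. Free travel: over 1.9 mm above the start, over 2.5 mm past the working point.
- disc_wheel: fixed steel disc on the mat under the adjustable foot, 44 mm across, 3 thick; origin centre of its underside, top 7 mm above the desk. The foot, a rubber sole 28 mm across on a screw, starts 1.5 to 6 mm short of it (not reported: feel it). First touch is at 0 preload; the sole then squashes 0.4 mm per N. All feet carry well about 1.1 mm past first touch (0.4 to 1.8).
- disc_far_left: same disc, under the fixed foot at (80, 70) mm, at the far end of the diagonal from the wheel. While the sole is clear, pushing the wheel down with 2 to 4 N lifts this foot and tips the plinth until the sole meets its disc; then it yields 0.37 mm per N. Pushed h mm down by P = 6 to 9 N, the foot is about 1.07 (h - 0.37 (P - 4)) mm short of first touch (negative: past it).
- disc_far_right: same disc, under the fixed foot at (80, -70) mm. If the wheel's foot is screwed over 2.2 mm past first touch, this foot or the one at (-80, 70) goes light or lifts.
- disc_near_left: same disc, under the fixed foot at (-80, 70) mm. The plinth tips about the diagonal from this foot to the one at (80, -70). As it tips, the wheel's top moves 0.6 mm outward (away from the tipping diagonal) per mm down; a tip rubbing straight down feels stiffer.
- stand: clear acrylic watch stand with a steel watch, 66 x 56 mm foot, 95 mm tall, 0.3 to 0.45 kg, loose on the plinth at about (52, 46) mm from the plinth's middle, away from the wheel; origin at the centre of its underside, z up
- rest: bamboo tweezer rest, 100 x 30 x 18 mm, with tweezers 120 mm long on it, loose on the mat beside the plinth, on the side away from the wheel; origin at the centre of its underside
- loupe: black eye loupe, 34 mm across, 36 mm tall, loose on the mat beside the tweezer rest; origin at the centre of its underside
Not all that is in view belongs to the job. What is shaped like the stand but turquoise is not meant.

How it is judged:
By the outcome, as a careful person would: the job done as asked, in the order asked, and still so for the second after the job is handed in, with the robot touching nothing.
It also fails if it takes over 72 s, if anything falls off the work surface, if the arm or the gripper's body presses on something with over 40 N, if the wrist force passes 120 N, or if a joint passes its speed limit or range.

## Working session

There is one attempt and no reset: what is moved stays moved. The work goes in short steps, Python scripts to look and compute and a shell command to move; the robot and the scene stay as the last step left them, time stands still between calls to the robot, and variables do not carry over. Pictures are saved under pics/ and viewed, at most 10 in all, crops included, and the job is handed in when it is done.

```bash
mkdir -p pics; cat > h.py <<'E'
import numpy as np, cv2
from bench import robot
from scipy.spatial.transform import Rotation as R
def K(p):
    f=200/np.tan(np.radians(p["vertical_fov"])/2); return np.array([[f,0,p["cx"]],[0,f,p["cy"]],[0,0,1]])
def Rq(q): return R.from_quat([q[1],q[2],q[3],q[0]]).as_matrix()
def shot(n):
    s=robot.read_state(); p=robot.read_camera(n); p["st"]=s; return p
def ray(p,uv):
    d=np.linalg.inv(K(p))@np.array([*uv,1.])
    if "rvec" in p:
        M=cv2.Rodrigues(np.array(p["rvec"],float))[0]; return -M.T@np.array(p["tvec"],float).ravel(), M.T@d
    H=np.array(p["hand_eye"]); Rt=Rq(p["st"]["eef_rot"]); return Rt@H[:3,3]+p["st"]["eef_pos"], Rt@H[:3,:3]@d
def at(p,uv,z):
    o,d=ray(p,uv); return o+d*(z-o[2])/d[2]
def tri(L):
    A=np.zeros((3,3));b=np.zeros(3)
    for o,d in L:
        d=d/np.linalg.norm(d);P=np.eye(3)-np.outer(d,d);A+=P;b+=P@o
    x=np.linalg.solve(A,b); return x,[np.linalg.norm(np.cross(x-o,d/np.linalg.norm(d))) for o,d in L]
def proj(p,X):
    M=cv2.Rodrigues(np.array(p["rvec"],float))[0]; c=K(p)@(M@np.array(X)+np.array(p["tvec"]).ravel()); return c[:2]/c[2]
def save(p,n): cv2.imwrite("pics/"+n,p["pixels"][:,:,::-1])
E
cat > a.py <<'E'
from h import *
np.set_printoptions(precision=4,suppress=True)
s=robot.read_state(); print(s["clock"],s["eef_pos"],s["eef_rot"],s["ft_force"])
P={n:shot(n) for n in("scene","top","wrist")}
for n,p in P.items(): save(p,"a_"+n+".png")
for t in("wheel_top","plinth","stand","rest","loupe","disc_wheel"):
    for n,p in P.items():
        for o in robot.outline_of(p,t)[:2]:
            print(t,n,round(o["conf"],2),np.round(o["xy"]),int(o["pixels"].sum()),at(p,o["xy"],.066))
E
python3 a.py; python3 -c "
import cv2,numpy as np
cv2.imwrite('pics/a.png',cv2.resize(np.vstack([cv2.imread('pics/a_scene.png'),cv2.imread('pics/a_top.png')]),(480,600),interpolation=cv2.INTER_AREA))"
```

```text
0.0 [0.1711 0.6005 0.3029] [-0.0003  0.1384  0.9904 -0.0011] [-0.4859  0.4207  0.2867]
wheel_top scene 0.69 [310. 249.] 6044 [ 0.6129 -0.0947  0.066 ]
wheel_top top 0.64 [357. 173.] 9982 [ 0.5648 -0.0462  0.066 ]
plinth scene 0.73 [308. 248.] 5893 [ 0.6105 -0.0968  0.066 ]
plinth top 0.83 [359. 180.] 10082 [ 0.5523 -0.0487  0.066 ]
stand scene 0.84 [212. 216.] 1087 [ 0.4057 -0.1658  0.066 ]
stand scene 0.6 [268. 224.] 1393 [ 0.5024 -0.102   0.066 ]
stand top 0.91 [419. 294.] 1345 [ 0.3561 -0.1237  0.066 ]
stand top 0.63 [396. 204.] 1370 [ 0.5051 -0.1057  0.066 ]
rest scene 0.59 [257. 296.] 921 [ 0.6461 -0.2323  0.066 ]
rest top 0.84 [432. 164.] 897 [ 0.5697 -0.176   0.066 ]
loupe scene 0.93 [221. 257.] 347 [ 0.5283 -0.2227  0.066 ]
loupe top 0.65 [446. 215.] 351 [ 0.4793 -0.1866  0.066 ]
loupe top 0.35 [396. 202.] 1354 [ 0.5075 -0.1058  0.066 ]
disc_wheel scene 0.23 [238. 255.] 107 [ 0.5431 -0.1981  0.066 ]
```

View pics/a_scene.png

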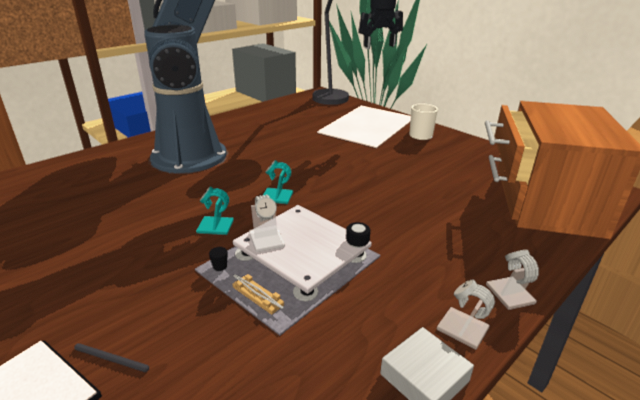

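View pics/a_top.png

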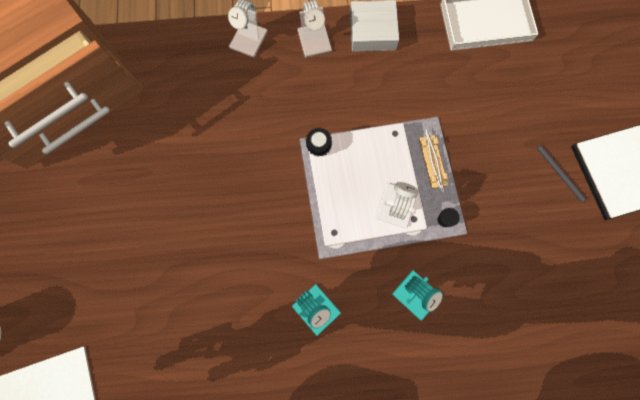

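The scene view shows the wheel at (358,232) and the top view shows it at (319,140). The clear stand is at (265,222) in the scene view and (402,203) in the top view. The turquoise ones are decoys. The plinth is turned by about 180°, with the wheel far and left as seen from the robot.

```bash
cat > b.py <<'E'
from h import *
np.set_printoptions(precision=4,suppress=True)
S,T=shot("scene"),shot("top")
def cap(p,c,r=15):
    g=cv2.cvtColor(p["pixels"],cv2.COLOR_RGB2GRAY); m=np.zeros_like(g);cv2.circle(m,c,r,255,-1)
    d=((g<70)&(m>0)).astype(np.uint8); cs=max(cv2.findContours(d,cv2.RETR_EXTERNAL,cv2.CHAIN_APPROX_NONE)[0],key=cv2.contourArea)
    f=np.zeros_like(g);cv2.drawContours(f,[cs],-1,1,-1); b=(f>0)&(g>110)
    n,l,st,ce=cv2.connectedComponentsWithStats(b.astype(np.uint8)); i=1+np.argmax(st[1:,4]); print(st[i],ce[i],cv2.boundingRect(cs)); return ce[i]
x,e=tri([ray(S,cap(S,(358,234))),ray(T,cap(T,(319,140)))]); print("wheel",x,e)
# plate: bright low-saturation region corners in top view
for p,c in((T,(350,190)),(S,(300,245))):
    o=[q for q in robot.outline_of(p,"plinth")][0]; h=cv2.convexHull(cv2.findContours(o["pixels"].astype(np.uint8),cv2.RETR_EXTERNAL,cv2.CHAIN_APPROX_NONE)[0][0])
    print(cv2.approxPolyDP(h,6,True).reshape(-1,2).tolist(), [at(p,q,.037)[:2].round(3).tolist() for q in cv2.approxPolyDP(h,6,True).reshape(-1,2)])
for t in("stand","rest","loupe"):
    print(t,[ (round(o["conf"],2),o["xy"]) for o in robot.outline_of(T,t)])
a=cv2.resize(T["pixels"][110:260,290:480],None,fx=4,fy=4,interpolation=cv2.INTER_CUBIC); cv2.imwrite("pics/b.png",a[:,:,::-1])
print(T["vertical_fov"],proj(T,[.6,0,.07]),proj(T,[.6,0,.0]))
E
python3 b.py
```

```text
[352 224  14   9  95] [358.1474 227.6526] (345, 219, 29, 28)
[311 132  16  15 185] [318.2811 138.9027] (306, 127, 25, 28)
wheel [0.6299 0.0136 0.069 ] [np.float64(0.0004392268078273328), np.float64(0.00043922680782735484)]
[[402, 123], [425, 228], [326, 245], [306, 134]] [[0.66, -0.142], [0.464, -0.156], [0.45, 0.016], [0.654, 0.035]]
[[234, 241], [298, 205], [366, 224], [370, 244], [303, 293]] [[0.47, -0.16], [0.453, 0.016], [0.602, 0.07], [0.652, 0.025], [0.665, -0.157]]
stand [(0.92, [316.9, 306.4]), (0.9, [418.3, 294.3]), (0.67, [394.9, 204.8]), (0.37, [412.9, 234.0])]
rest [(0.63, [433.6, 162.4]), (0.52, [446.7, 215.0])]
loupe [(0.93, [448.2, 214.9])]
53.72130351265233 [327.8271 154.5832] [327.7503 166.8769]
```

View pics/b.png

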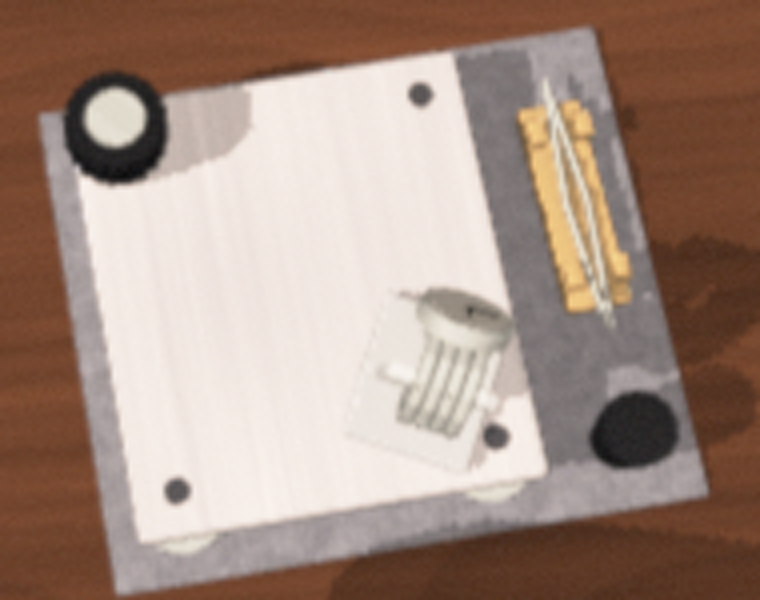

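The crop shows the wheel cap at (115,117) and plate screws at (420,93), (177,490) and (497,436). The stand, rest and loupe are clear of the wheel.

```bash
cat > c.py <<'E'
from h import *
np.set_printoptions(precision=4,suppress=True)
T=shot("top"); w=np.array([.6299,.0136])
q=[at(T,(290+u/4-.4,110+v/4-.4),.037)[:2] for u,v in((420,93),(177,490),(497,436))]
for a in q: print(a,np.linalg.norm(a-w))
L=np.array([[-80,-70],[-80,70],[80,-70],[80,70]])/1e3
import itertools
for perm in ((0,1,2),(1,0,2)):
    W=np.array([w,q[perm[0]],q[perm[1]],q[2]]); a=L-L.mean(0); b=W-W.mean(0)
    th=np.arctan2((a[:,0]*b[:,1]-a[:,1]*b[:,0]).sum(),(a*b).sum()); M=np.array([[np.cos(th),-np.sin(th)],[np.sin(th),np.cos(th)]])
    print(perm,np.degrees(th),W.mean(0),"res mm",1e3*(b-a@M.T),"outward",M@np.array([-70,-80])/106.3, "wheel", M@L[0]+W.mean(0))
s=robot.read_state(); print(s["clock"],Rq(s["eef_rot"]).T@(np.array([.63,.0136,.25])-s["eef_pos"]),s["joint_pos"])
E
python3 c.py
```

```text
[ 0.6423 -0.1258] 0.13997095873646678
[0.4709 0.0009] 0.1595172014695124
[ 0.4823 -0.1392] 0.21246579711890728
(0, 1, 2) -175.2443938528544 [ 0.5563 -0.0626] res mm [[-0.361  -0.161 ]
 [ 0.4374 -0.0631]
 [ 0.0781  0.3941]
 [-0.1545 -0.1699]] outward [0.5939 0.8046] wheel [0.6303 0.0138]
(1, 0, 2) -19.139334469717017 [ 0.5563 -0.0626] res mm [[ 172.0888  116.1318]
 [ -32.8226  -28.8394]
 [  33.3381   29.1703]
 [-172.6043 -116.4627]] outward [-0.8689 -0.4951] wheel [ 0.4578 -0.1025]
1.45 [-0.6021 -0.4391  0.0539] [ 1.1145  0.5275  1.4327 -0.      1.1814 -0.1785]
```

```bash
python3 -m handwheel '[[-0.0334,-0.0244,0.003,0],[-0.0334,-0.0244,0.003,0],[-0.0334,-0.0244,0.003,0],[-0.0334,-0.0244,0.003,0],[-0.0334,-0.0244,0.003,0],[-0.0334,-0.0244,0.003,0],[-0.0334,-0.0244,0.003,0],[-0.0334,-0.0244,0.003,0]]' 0; python3 -m handwheel '[[-0.0334,-0.0244,0.003,0],[-0.0334,-0.0244,0.003,0],[-0.0334,-0.0244,0.003,0],[-0.0334,-0.0244,0.003,0],[-0.0334,-0.0244,0.003,0],[-0.0334,-0.0244,0.003,0],[-0.0334,-0.0244,0.003,0],[-0.0334,-0.0244,0.003,0]]'
cat > d.py <<'E'
from h import *
import sys
np.set_printoptions(precision=4,suppress=True)
s=robot.read_state(); tz=float(sys.argv[1]); Rm=Rq(s["eef_rot"])
print(s["clock"],s["joint_pos"],"toolmove",Rm.T@(np.array([.6302,.0138,tz])-s["eef_pos"]),"F",s["ft_force"],s["eef_pos"],"outward_tool",Rm.T@[.594,.805,0],"yaw",np.degrees(np.arctan2(Rm[1,0],Rm[0,0])),s["finger_gap"])
E
python3 d.py .16
```

```text
clock: 2.12
eef_pos: [0.3758, 0.3385, 0.2801]
eef_rot: [0.0, 0.138, 0.99, 0.0]
ft_force: [0.8, -0.5, 0.2]
finger_gap: -0.0001
grip_force: 0.0
clock: 2.78
eef_pos: [0.5793, 0.0771, 0.2559]
eef_rot: [0.0, 0.139, 0.99, 0.0]
ft_force: [0.2, 1.0, 0.3]
finger_gap: 0.0004
grip_force: 0.0
2.7833 [-0.0588  0.5319  1.585   0.0002  1.0243 -1.3515] toolmove [-0.0663 -0.0469  0.0959] F [0.1715 1.019  0.2927] [0.5793 0.0771 0.2559] outward_tool [-0.3501  0.9372  0.0003] yaw 164.05919003504656 0.00041674177495386533
```

```bash
python3 - <<'E'
from h import *
W=shot("wrist"); save(W,"w1.png"); print(W["st"]["eef_pos"])
for o in robot.outline_of(W,"wheel_top"): print(o["conf"],o["xy"])
H=np.array(W["hand_eye"]);Rt=Rq(W["st"]["eef_rot"]); c=np.linalg.inv(H)@np.append(Rt.T@(np.array([.6302,.0138,.069])-W["st"]["eef_pos"]),1); c=K(W)@c[:3];print("expected cap px",c[:2]/c[2])
E
```

```text
[0.57928225 0.07710437 0.25590857]
0.94 [176.7, 208.1]
expected cap px [264.505908   275.23992765]
```

View pics/w1.png

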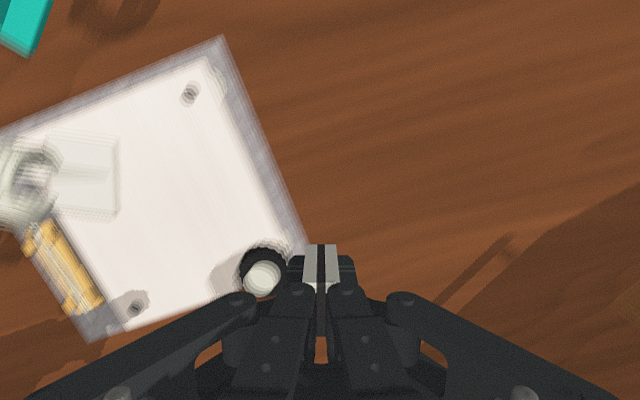

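The wrist picture, blurred by motion, has the cap at (262,277), against (264,275) predicted. The measured wheel position holds.

```bash
python3 d.py .16; python3 -m handwheel '[[-0.026,-0.018,0.016,0],[-0.026,-0.018,0.016,0],[0,0,0.02,0],[0,0,0.02,0],[0,0,0.016,0],[0,0,0,0]]';python3 d.py .16
```

```text
2.8833 [-0.0636  0.5345  1.5797 -0.002   1.0216 -1.3493] toolmove [-0.0616 -0.0442  0.0963] F [ 0.0571  0.7757 -0.1378] [0.583  0.0737 0.2559] outward_tool [-0.3446  0.9392  0.0017] yaw 163.72404366093676 -2.1375866817079005e-06
clock: 3.38
eef_pos: [0.616, 0.0306, 0.1645]
eef_rot: [-0.004, 0.139, 0.99, 0.0]
ft_force: [-0.8, 0.6, -1.0]
finger_gap: -0.0002
grip_force: 0.0
3.3833 [-0.1313  0.6972  1.5595  0.0002  0.8925 -1.4242] toolmove [-0.0183 -0.0123  0.0043] F [-0.7506  0.5769 -1.0117] [0.616  0.0306 0.1645] outward_tool [-0.3502  0.9371 -0.0036] yaw 164.07046100569968 -0.0002191057466676876
```

```bash
python3 -m handwheel '[[-0.009,-0.006,0.004,0],[-0.009,-0.006,0,0],[0,0,0,0],[0,0,0,0]]'; cat > f.py <<'E'
from h import *
import sys
np.set_printoptions(precision=4,suppress=True)
n=int(sys.argv[1]) if len(sys.argv)>1 else 5
F=[];P=[]
for i in range(n):
    s=robot.read_state();F.append(s["ft_force"]);P.append(s["eef_pos"]);robot.read_camera("wrist") if i<n-1 else 0
print(s["clock"],"pos",np.mean(P,0),np.std(P,0),"F",np.mean(F,0),"sd",np.std(F,0),"q6",s["joint_pos"][5])
Rm=Rq(s["eef_rot"]); print("to wheel in tool",Rm.T@(np.array([.6302,.0138,.142])-np.mean(P,0)),"rot",Rm[:,2],"gap",s["finger_gap"],s["grip_force"])
E
python3 f.py 6
```

```text
clock: 3.72
eef_pos: [0.6339, 0.0128, 0.1653]
eef_rot: [0.002, 0.139, 0.99, -0.0]
ft_force: [0.7, 0.1, 0.6]
finger_gap: 0.0001
grip_force: 0.0
3.9667 pos [0.6328 0.0135 0.1648] [0.0006 0.0004 0.0003] F [0.0374 0.1374 0.3525] sd [0.5272 0.4226 0.4504] q6 -1.4477272166894015
to wheel in tool [ 0.0026 -0.0004  0.0228] rot [ 0.0004 -0.     -1.    ] gap 1.6292727404770138e-05 0.0
```

```bash
python3 -m handwheel '[[0.0025,0,0.010,0],[0,0,0.008,0],[0,0,0.002,0],[0,0,0,0],[0,0,0,0]]';python3 f.py 6; python3 -m handwheel '[[0,0,0.001,0],[0,0,0.001,0],[0,0,0,0],[0,0,0,0]]';python3 f.py 6
```

```text
clock: 4.38
eef_pos: [0.6297, 0.0144, 0.1432]
eef_rot: [-0.001, 0.138, 0.99, -0.0]
ft_force: [-0.1, -0.1, -0.3]
finger_gap: 0.0
grip_force: 0.0
4.6333 pos [0.6301 0.0144 0.1439] [0.0002 0.     0.0003] F [ 0.0994 -0.2876 -0.193 ] sd [0.7178 0.4754 0.2477] q6 -1.4472762005047597
to wheel in tool [-0.0003 -0.0005  0.0019] rot [ 0.0006 -0.0001 -1.    ] gap 6.927919740286558e-05 0.0
clock: 4.97
eef_pos: [0.6299, 0.0144, 0.1419]
eef_rot: [-0.0, 0.138, 0.99, -0.0]
ft_force: [-0.3, 0.8, 0.7]
finger_gap: -0.0003
grip_force: 0.0
5.2167 pos [0.63   0.0144 0.1419] [0. 0. 0.] F [-0.0334 -0.1813  0.1363] sd [0.2761 0.5196 0.3372] q6 -1.447285725831276
to wheel in tool [-0.0004 -0.0005 -0.0001] rot [ 0.0001 -0.     -1.    ] gap 0.00021120446359384218 0.0
```

```bash
for i in 1; do python3 -m handwheel '[[0,0,0.0005,0],[0,0,0,0],[0,0,0,0]]' >/dev/null;python3 f.py 6; python3 -m handwheel '[[0,0,0.0005,0],[0,0,0,0],[0,0,0,0]]'>/dev/null;python3 f.py 6;python3 -m handwheel '[[0,0,0.0005,0],[0,0,0,0],[0,0,0,0]]'>/dev/null;python3 f.py 6; done
```

```text
5.7167 pos [0.6301 0.0144 0.1416] [0. 0. 0.] F [0.3346 0.0506 1.3887] sd [0.4091 0.255  0.3504] q6 -1.44727553663503
to wheel in tool [-0.0003 -0.0005 -0.0004] rot [ 0.0003  0.     -1.    ] gap -3.409739169885645e-05 0.8654703386127949
6.2167 pos [0.6302 0.0145 0.1411] [0. 0. 0.] F [0.4519 1.6757 2.7587] sd [0.2998 0.3462 0.4827] q6 -1.447275428491365
to wheel in tool [-0.0002 -0.0007 -0.0009] rot [ 0.0007  0.0002 -1.    ] gap 0.00010775876127274372 1.5938071651908103
6.7167 pos [0.6302 0.0145 0.1406] [0.     0.0001 0.    ] F [0.8154 2.9761 4.1822] sd [0.2306 0.335  0.475 ] q6 -1.4472610398621568
to wheel in tool [-0.0002 -0.0007 -0.0014] rot [ 0.0007  0.     -1.    ] gap -0.00017864189442511527 2.1172947815648513
```

```bash
Z='[0,0,0,0]'; python3 -m handwheel '[[-0.0003,0.0011,0.0008,0],[0,0,0,0],[0,0,0,0]]' >/dev/null;python3 f.py 6; python3 -m handwheel '[[-0.0002,0.0006,0.001,0],[0,0,0,0],[0,0,0,0]]'>/dev/null;python3 f.py 6;python3 -m handwheel '[[-0.0002,0.0006,0.001,0],[0,0,0,0],[0,0,0,0]]'>/dev/null;python3 f.py 6
```

```text
7.2167 pos [0.6306 0.0151 0.1395] [0. 0. 0.] F [1.0971 0.9081 3.2129] sd [0.5202 0.6867 0.4584] q6 -1.4455795203587958
to wheel in tool [ 0.0001 -0.0014 -0.0025] rot [ 0.0002 -0.0004 -1.    ] gap -0.0003562036921285051 1.5635228546196345
7.7167 pos [0.631  0.0157 0.1386] [0. 0. 0.] F [ 1.6709 -0.44    2.6719] sd [0.2608 0.3326 0.5988] q6 -1.4446624508883137
to wheel in tool [ 0.0002 -0.002  -0.0034] rot [ 0.0002 -0.0003 -1.    ] gap -0.00017768103717307474 1.340575366957637
8.2167 pos [0.6313 0.0162 0.1377] [0. 0. 0.] F [ 1.7874 -1.5995  3.6815] sd [0.5076 0.5662 0.4107] q6 -1.443741399220898
to wheel in tool [ 0.0004 -0.0026 -0.0043] rot [ 0.0002 -0.0003 -1.    ] gap -0.00020392366241815088 1.877559469139669
```

```bash
python3 -m handwheel '[[-0.0009,0.0002,0.001,0],[0,0,0,0],[0,0,0,0]]' >/dev/null;python3 f.py 6; python3 -m handwheel '[[-0.0003,0.0005,0.001,0],[0,0,0,0],[0,0,0,0]]'>/dev/null;python3 f.py 6;python3 -m handwheel '[[-0.0003,0.0005,0.001,0],[0,0,0,0],[0,0,0,0]]'>/dev/null;python3 f.py 6
```

```text
8.7167 pos [0.6318 0.0165 0.1368] [0. 0. 0.] F [ 0.348  -0.7352  5.9711] sd [0.5233 0.3834 0.6641] q6 -1.4435642424470165
to wheel in tool [ 0.0008 -0.003  -0.0052] rot [-0.0011  0.0002 -1.    ] gap -3.6727696951670485e-05 3.0360833590384573
9.2167 pos [0.6321 0.0168 0.1361] [0. 0. 0.] F [-0.6059 -1.0087  7.7113] sd [0.3305 0.4775 0.2466] q6 -1.4428529950579998
to wheel in tool [ 0.001  -0.0034 -0.0059] rot [-0.0013  0.0001 -1.    ] gap -0.000427872843252747 3.889383792411536
9.7167 pos [0.6324 0.0172 0.1354] [0. 0. 0.] F [-1.452  -1.4434  9.5415] sd [0.601  0.4242 0.5321] q6 -1.4420953083173624
to wheel in tool [ 0.0012 -0.0038 -0.0066] rot [-0.0017 -0.     -1.    ] gap -0.0001038747760191598 4.741097409278154
```

```bash
python3 -m handwheel '[[0.0005,-0.0015,-0.003,0],[0.0005,-0.0015,-0.004,0],[0,0,-0.01,0],[0,0,-0.015,0],[0,0,-0.01,0],[0,0,0,0],[0,0,0,0],[0,0,0,0]]' 0.085; python3 f.py 3; python3 - <<'E'
from h import *
W=shot("wrist"); save(W,"w2.png")
H=np.array(W["hand_eye"]);Rt=Rq(W["st"]["eef_rot"]); c=np.linalg.inv(H)@np.append(Rt.T@(np.array([.6302,.0138,.069])-W["st"]["eef_pos"]),1); c=K(W)@c[:3];print("expected cap px",c[:2]/c[2])
E
```

```text
clock: 10.38
eef_pos: [0.6307, 0.0146, 0.176]
eef_rot: [-0.001, 0.138, 0.99, -0.0]
ft_force: [0.8, -0.8, -0.0]
finger_gap: 0.0849
grip_force: 0.0
10.4833 pos [0.6306 0.0146 0.1758] [0.     0.     0.0001] F [-0.1205 -0.1482 -0.1112] sd [0.702  0.5496 0.6573] q6 -1.4466898768884473
to wheel in tool [ 0.0001 -0.0008  0.0338] rot [-0.0021  0.0003 -1.    ] gap 0.0847544650941586 0.0
expected cap px [318.67734119 237.74541224]
```

View pics/w2.png

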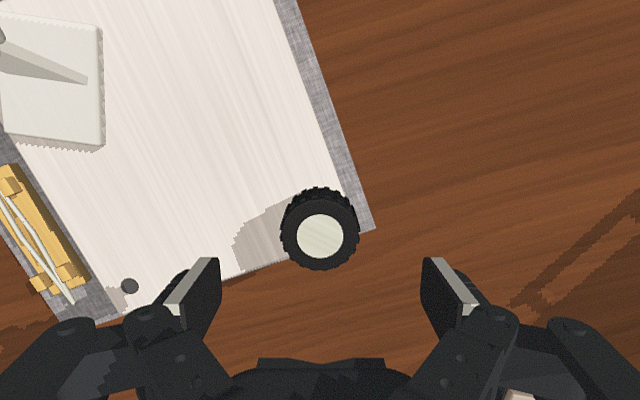

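The cap is at (320,236), midway between the open pads and within about 0.6 mm of the prediction. I'll descend and grip.

```bash
python3 -m handwheel '[[0,-0.0003,0.02,0],[0,0,0.025,0],[0,0,0.015,0],[0,0,0.003,0],[0,0,0,0],[0,0,0,0]]'; python3 -m handwheel '[[0,0,0,0],[0,0,0,0],[0,0,0,0],[0,0,0,0],[0,0,0,0],[0,0,0,0]]' 0.035; python3 f.py 4
```

```text
clock: 11.03
eef_pos: [0.6314, 0.0142, 0.1137]
eef_rot: [0.0, 0.138, 0.99, -0.0]
ft_force: [-0.6, -0.9, -0.1]
finger_gap: 0.0847
grip_force: 0.0
clock: 11.53
eef_pos: [0.6317, 0.0141, 0.1145]
eef_rot: [0.001, 0.138, 0.99, -0.0]
ft_force: [-0.7, -0.2, 2.9]
finger_gap: 0.0421
grip_force: 60.5
11.6833 pos [0.6317 0.0141 0.1143] [0.     0.     0.0001] F [0.028  0.036  3.3045] sd [0.6032 0.5385 0.2966] q6 -1.44723094999835
to wheel in tool [ 0.0013 -0.0007 -0.0277] rot [ 0.0016 -0.0004 -1.    ] gap 0.04271310498575795 60.80892562866211
```

```bash
python3 -m handwheel '[[0,0,0,0],[0,0,0,0],[0.0016,0,0,0],[0,0,0,0],[0,0,0,0]]' 0.055; python3 f.py 2; python3 -m handwheel '[[0,0,0,0],[0,0,0,0],[0,0,0,0],[0,0,-0.0007,0],[0,0,0,0]]' 0.035; python3 f.py 4
```

```text
clock: 12.1
eef_pos: [0.6292, 0.0149, 0.1132]
eef_rot: [-0.001, 0.138, 0.99, 0.0]
ft_force: [1.0, 0.3, 0.7]
finger_gap: 0.0551
grip_force: 0.0
12.15 pos [0.6293 0.0148 0.1132] [0.0001 0.     0.0001] F [0.4087 0.6024 0.0878] sd [0.6401 0.2547 0.5925] q6 -1.4468452511200502
to wheel in tool [-0.0012 -0.0007 -0.0288] rot [-0.0007  0.0002 -1.    ] gap 0.05501734753498213 0.0
clock: 12.57
eef_pos: [0.6294, 0.0145, 0.114]
eef_rot: [-0.0, 0.138, 0.99, -0.0]
ft_force: [0.2, -1.9, -1.2]
finger_gap: 0.0422
grip_force: 61.6
12.7167 pos [0.6294 0.0145 0.114 ] [0. 0. 0.] F [-0.3512 -1.3116 -1.69  ] sd [0.4692 0.4791 0.5172] q6 -1.4468821934579492
to wheel in tool [-0.0009 -0.0005 -0.028 ] rot [-0.0006 -0.0002 -1.    ] gap 0.04194337708462579 61.61673188209534
```

```bash
R='[0,0,0,0.125]'; python3 -m handwheel '[[0,0,0,0.125],[0,0,0,0.125],[0,0,0,0.125],[0,0,0,0.125],[0,0,0,0.125],[0,0,0,0.125],[0,0,0,0.125],[0,0,0,0.125]]'; python3 f.py 2; python3 -m handwheel '[[0,0,0,0.125],[0,0,0,0.125],[0,0,0,0.125],[0,0,0,0.125],[0,0,0,0.125],[0,0,0,0.125],[0,0,0,0.125],[0,0,0,0.125]]'; python3 f.py 2;
```

```text
clock: 13.38
eef_pos: [0.6302, 0.0153, 0.114]
eef_rot: [0.0, 0.599, 0.801, 0.001]
ft_force: [1.5, 0.6, -3.0]
finger_gap: 0.0428
grip_force: 61.5
13.4333 pos [0.6302 0.0153 0.114 ] [0. 0. 0.] F [ 1.2791  0.9244 -2.9223] sd [0.2358 0.3123 0.1229] q6 -0.43678935296250343
to wheel in tool [-0.0014 -0.0004 -0.028 ] rot [ 0.0015  0.001  -1.    ] gap 0.042303347611157255 61.56113862991333
clock: 14.1
eef_pos: [0.6307, 0.015, 0.1141]
eef_rot: [0.0, 0.909, 0.417, 0.001]
ft_force: [2.7, 0.8, -4.4]
finger_gap: 0.0425
grip_force: 61.5
14.15 pos [0.6307 0.015  0.1141] [0. 0. 0.] F [ 2.4428  1.0489 -4.8457] sd [0.2231 0.2763 0.4221] q6 0.5606242813523552
to wheel in tool [-0.0012  0.0005 -0.028 ] rot [ 0.0026  0.0004 -1.    ] gap 0.04256290620423122 61.48763179779053
```

```bash
python3 -m handwheel '[[0,0,0.0005,0.125],[0,0,0.0005,0.125],[0,0,0,0.125],[0,0,0,0.125],[0,0,0,0.125],[0,0,0,0.125],[0,0,0,0.125],[0,0,0,0.125]]'; python3 f.py 3; python3 -m handwheel '[[0,0,0,0.125],[0,0,0,0.125],[0,0,0,0],[0,0,0,0]]'; python3 f.py 3;
```

```text
clock: 14.82
eef_pos: [0.631, 0.014, 0.114]
eef_rot: [0.001, 0.998, -0.068, 0.002]
ft_force: [1.2, -1.5, -0.3]
finger_gap: 0.0421
grip_force: 61.6
14.9167 pos [0.631 0.014 0.114] [0. 0. 0.] F [ 1.9485 -1.838  -0.6256] sd [0.5498 0.2463 0.2085] q6 1.54932290713023
to wheel in tool [-0.0007  0.0003 -0.028 ] rot [ 0.0036 -0.0012 -1.    ] gap 0.04234223729264497 61.76463961601257
clock: 15.25
eef_pos: [0.6308, 0.0139, 0.114]
eef_rot: [0.0, 0.982, -0.189, 0.002]
ft_force: [3.0, -4.1, 0.8]
finger_gap: 0.0426
grip_force: 61.8
15.35 pos [0.6308 0.0139 0.114 ] [0. 0. 0.] F [ 2.8427 -5.0519  0.8926] sd [0.1821 0.6512 0.0953] q6 1.797508934665563
to wheel in tool [-0.0004  0.0003 -0.028 ] rot [ 0.003  -0.0014 -1.    ] gap 0.04256189552276528 61.86424970626831
```

```bash
python3 -m handwheel '[[0,0,0,0],[0,0,0,0],[0,0,0,0],[0,0,-0.02,0],[0,0,-0.03,0],[0,0,-0.01,0],[0,0,0,0],[0,0,0,0]]' 0.075; python3 f.py 2; python3 - <<'E'
from h import *
W=shot("wrist"); save(W,"w3.png")
H=np.array(W["hand_eye"]);Rt=Rq(W["st"]["eef_rot"]); c=np.linalg.inv(H)@np.append(Rt.T@(np.array([.6302,.0138,.069])-W["st"]["eef_pos"]),1); c=K(W)@c[:3];print("expected cap px",c[:2]/c[2])
E
```

```text
clock: 16.02
eef_pos: [0.6294, 0.015, 0.1735]
eef_rot: [-0.0, 0.981, -0.191, 0.0]
ft_force: [-0.7, 0.1, -0.1]
finger_gap: 0.0747
grip_force: 0.0
16.0667 pos [0.6291 0.015  0.173 ] [0.0003 0.     0.0005] F [-0.4974 -0.2156  0.077 ] sd [0.185  0.3003 0.2182] q6 1.8026524037729699
to wheel in tool [0.0016 0.0007 0.031 ] rot [-0.0019  0.0005 -1.    ] gap 0.07473943577341234 0.0
expected cap px [322.34636695 232.33777769]
```

View pics/w3.png

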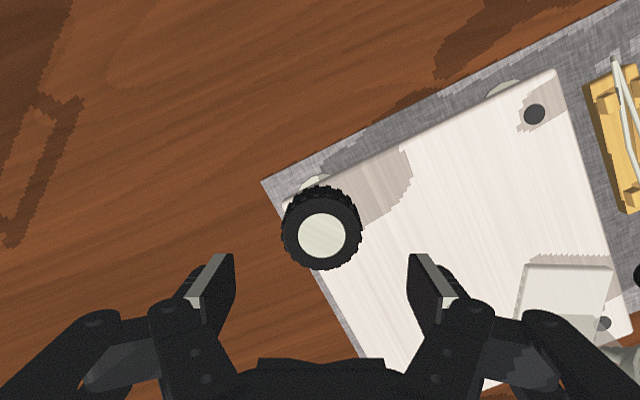

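The cap at (321,235) is close to the prediction (322,232), so the plinth has barely shifted. Next I'll press on the wheel top again.

```bash
python3 -m handwheel '[[0.0008,0.0005,0,0],[0,0,0,0],[0,0,0,0],[0,0,0.01,0],[0,0,0.01,0],[0,0,0.0085,0],[0,0,0,0],[0,0,0,0]]' 0; python3 f.py 4; python3 -m handwheel '[[0,0,0.0015,0],[0,0,0,0],[0,0,0,0]]' >/dev/null; python3 f.py 5;  python3 -m handwheel '[[0,0,0.0007,0],[0,0,0,0],[0,0,0,0]]' >/dev/null; python3 f.py 5
```

```text
clock: 16.78
eef_pos: [0.6296, 0.014, 0.1435]
eef_rot: [0.0, 0.981, -0.192, -0.001]
ft_force: [-0.0, -0.1, -0.0]
finger_gap: -0.0001
grip_force: 0.0
16.9333 pos [0.63   0.0139 0.1443] [0.0002 0.     0.0005] F [ 0.1195 -0.1018 -0.0027] sd [0.1981 0.2713 0.4315] q6 1.8020304165046876
to wheel in tool [0.0003 0.     0.0023] rot [ 0. -0. -1.] gap -1.8226987786512245e-05 0.0
17.3833 pos [0.6302 0.0139 0.1435] [0. 0. 0.] F [ 0.3282 -0.1461  0.0806] sd [0.1737 0.7151 0.514 ] q6 1.8020461162134052
to wheel in tool [0.     0.0001 0.0015] rot [ 0.0002 -0.     -1.    ] gap -0.00043666680972734024 0.0
17.8333 pos [0.6302 0.0139 0.1426] [0. 0. 0.] F [ 0.0911  0.0662 -0.0405] sd [0.5552 0.2919 0.2222] q6 1.8020528588351854
to wheel in tool [0.0001 0.0001 0.0006] rot [ 0.  0. -1.] gap -7.634326950836224e-05 0.0
```

```bash
python3 -m handwheel '[[0,0,0.0008,0],[0,0,0,0],[0,0,0,0]]' >/dev/null; python3 f.py 5; for k in 1 2; do :; done; python3 -m handwheel '[[0.0001,-0.0003,0.0007,0],[0,0,0,0],[0,0,0,0]]' >/dev/null; python3 f.py 6;  python3 -m handwheel '[[0.0001,-0.0004,0.0007,0],[0,0,0,0],[0,0,0,0]]' >/dev/null; python3 f.py 6; python3 -m handwheel '[[0.0001,-0.0004,0.0007,0],[0,0,0,0],[0,0,0,0]]' >/dev/null; python3 f.py 6
```

```text
18.2833 pos [0.6302 0.0139 0.1418] [0. 0. 0.] F [-0.0518 -0.0147  0.1704] sd [0.6248 0.293  0.7242] q6 1.802009994710074
to wheel in tool [ 0.0001  0.0001 -0.0002] rot [-0.0001 -0.     -1.    ] gap 0.00018496528825226403 0.0
18.7833 pos [0.6303 0.0141 0.1415] [0.     0.     0.0001] F [-1.8051 -0.3201  4.2152] sd [0.2585 0.1985 0.1793] q6 1.8025175317599722
to wheel in tool [-0.      0.0003 -0.0005] rot [ 0.0001 -0.0001 -1.    ] gap 0.0003136752742718918 2.4266072470163635
19.2833 pos [0.6306 0.0144 0.1408] [0. 0. 0.] F [-2.3959 -1.0122  6.4547] sd [0.2382 0.3234 0.2901] q6 1.8030760584974994
to wheel in tool [-0.0001  0.0007 -0.0012] rot [-0.0001 -0.0003 -1.    ] gap 0.00014959323961624905 3.188906414943631
19.7833 pos [0.6308 0.0146 0.1404] [0. 0. 0.] F [-2.8281 -0.9676  7.1757] sd [0.3668 0.5772 0.5876] q6 1.8036619935983151
to wheel in tool [-0.0002  0.001  -0.0016] rot [-0.0001 -0.0004 -1.    ] gap 4.399709776645722e-05 3.7957570067374036
```

```bash
python3 -m handwheel '[[-0.0008,0.0002,0,0],[0,0,0,0],[0,0,0,0]]' >/dev/null; python3 f.py 6; python3 -m handwheel '[[0,-0.0002,0.0007,0],[0,0,0,0],[0,0,0,0]]' >/dev/null; python3 f.py 6; python3 -m handwheel '[[0,0.0002,-0.0014,0],[0,0,0,0],[0,0,0,0]]' >/dev/null; python3 f.py 6;python3 -m handwheel '[[0,0.0002,-0.0007,0],[0,0,0,0],[0,0,0,0]]' >/dev/null; python3 f.py 6
```

```text
20.2833 pos [0.6306 0.0146 0.1405] [0. 0. 0.] F [-1.8084 -1.5603  7.3799] sd [0.2834 0.2447 0.4519] q6 1.8036701958959467
to wheel in tool [-0.      0.0009 -0.0015] rot [ 0.0015 -0.0007 -1.    ] gap -0.0002622672174490176 3.6575762245774968
20.7833 pos [0.6307 0.0148 0.1401] [0. 0. 0.] F [-1.9806 -1.2643  8.6281] sd [0.1585 0.4471 0.796 ] q6 1.8039904041274573
to wheel in tool [-0.0001  0.0011 -0.0019] rot [ 0.0017 -0.0007 -1.    ] gap 0.00013917502066369453 4.290125373518094
21.2833 pos [0.6305 0.0145 0.1409] [0. 0. 0.] F [-1.3428 -1.7468  5.8728] sd [0.2238 0.5329 0.8647] q6 1.8036504002946678
to wheel in tool [ 0.      0.0007 -0.0011] rot [ 0.0011 -0.0009 -1.    ] gap -3.039874960664866e-05 2.964050878363196
21.7833 pos [0.6303 0.0144 0.1413] [0. 0. 0.] F [-0.8632 -2.9712  4.4757] sd [0.5174 0.5282 0.4191] q6 1.8033092018182955
to wheel in tool [ 0.0001  0.0006 -0.0007] rot [ 0.0008 -0.0006 -1.    ] gap -4.940654690355258e-05 2.281004542830642
```

```bash
python3 -m handwheel '[[0,0,-0.01,0],[0,0,-0.024,0],[-0.0008,0.0003,0,0],[0,0,0,0],[0,0,0,0],[0,0,0.02,0],[0,0,0.025,0],[0,0,0.013,0]]' 0.075; python3 -m handwheel '[[0,0,0,0],[0,0,0,0]]'; python3 f.py 3; python3 -m handwheel '[[0,0,0,0],[0,0,0,0],[0,0,0,0],[0,0,-0.0005,0],[0,0,0,0]]' 0.035; python3 f.py 4
```

```text
clock: 22.45
eef_pos: [0.6273, 0.0153, 0.114]
eef_rot: [-0.0, 0.981, -0.192, -0.003]
ft_force: [-0.8, -0.1, -0.8]
finger_gap: 0.0745
grip_force: 0.0
clock: 22.62
eef_pos: [0.6282, 0.015, 0.1156]
eef_rot: [-0.0, 0.981, -0.192, -0.002]
ft_force: [-0.1, 0.5, -0.0]
finger_gap: 0.0747
grip_force: 0.0
22.7167 pos [0.629  0.0149 0.1167] [0.0006 0.0001 0.0008] F [-0.1793  0.1494  0.1814] sd [0.559  0.4462 0.4395] q6 1.8031506604630838
to wheel in tool [ 0.0015  0.0005 -0.0253] rot [ 0.001  -0.0001 -1.    ] gap 0.07511772664512992 0.0
clock: 23.13
eef_pos: [0.6296, 0.0145, 0.1186]
eef_rot: [0.0, 0.981, -0.192, 0.001]
ft_force: [-0.2, -0.8, 3.4]
finger_gap: 0.0423
grip_force: 60.9
23.2833 pos [0.6296 0.0145 0.1185] [0.     0.     0.0001] F [-0.4918 -1.113   4.6999] sd [0.3822 0.2349 0.8406] q6 1.8030553492231534
to wheel in tool [ 0.0008  0.0004 -0.0235] rot [ 0.0016 -0.0006 -1.    ] gap 0.04177006243544982 61.043100357055664
```

```bash
python3 -m handwheel '[[0,0,-0.0006,0],[0,0,-0.0006,0],[0,0,0,0.125],[0,0,0,0.125],[0,0,0,0.125],[0,0,0,0],[0,0,0,0]]'; python3 f.py 3; python3 -m handwheel '[[0,0,0,0],[0,0,0,0],[0,0,0,0],[0,0,-0.02,0],[0,0,-0.03,0],[0,0,0,0],[0,0,0,0],[0,0,0,0]]' 0.075; python3 -m handwheel '[[0,0,0,0],[0,0,0,0],[0,0,0,0],[0,0,0,0]]' 0;python3 f.py 3; python3 d.py .144
```

```text
clock: 23.87
eef_pos: [0.6296, 0.0145, 0.1187]
eef_rot: [-0.0, 0.929, -0.37, 0.001]
ft_force: [1.5, -2.6, 1.8]
finger_gap: 0.0424
grip_force: 61.1
23.9667 pos [0.6296 0.0145 0.1187] [0. 0. 0.] F [ 1.3672 -2.8848  1.1413] sd [0.1095 0.3591 0.5033] q6 2.175651345924082
to wheel in tool [ 0.0009  0.     -0.0233] rot [ 0.0011 -0.0005 -1.    ] gap 0.04186479119878634 61.06878876686096
clock: 24.63
eef_pos: [0.6285, 0.0151, 0.1685]
eef_rot: [0.0, 0.929, -0.371, -0.001]
ft_force: [-1.5, -0.2, -0.8]
finger_gap: 0.0748
grip_force: 0.0
clock: 24.97
eef_pos: [0.6287, 0.0148, 0.168]
eef_rot: [0.0, 0.928, -0.371, -0.001]
ft_force: [0.7, 0.6, -0.4]
finger_gap: 0.0266
grip_force: 0.0
25.0667 pos [0.6289 0.0148 0.1681] [0.0001 0.     0.0001] F [-0.1085  0.5519  0.3865] sd [0.6405 0.0167 0.5837] q6 2.1781452790169746
to wheel in tool [ 0.0017 -0.0002  0.0261] rot [-0.0008  0.0001 -1.    ] gap 0.011626504180814144 0.0
25.0667 [-0.1539  0.7029  1.5283  0.      0.9112  2.1781] toolmove [ 0.0016 -0.0001  0.0243] F [-0.8312  0.569   0.7111] [0.629  0.0148 0.1683] outward_tool [-0.1252 -0.9926 -0.0004] yaw -43.61373794788744 0.011626504180814144
```

```bash
python3 -m handwheel '[[0.0006,0,0.01,0],[0,0,0.01,0],[0,0,0.005,0],[0,0,0,0],[0,0,0,0],[0,0,0,0]]' 0; python3 f.py 3;python3 -m handwheel '[[0,0,0.001,0],[0,0,0,0],[0,0,0,0]]' >/dev/null; python3 f.py 4
```

```text
clock: 25.57
eef_pos: [0.6295, 0.0144, 0.1436]
eef_rot: [0.0, 0.928, -0.371, -0.0]
ft_force: [-0.1, -0.2, 0.5]
finger_gap: 0.0004
grip_force: 0.0
25.6667 pos [0.6296 0.0144 0.1438] [0.     0.     0.0002] F [-0.3979  0.0074  0.1534] sd [0.448  0.2184 0.3143] q6 2.1776327029059606
to wheel in tool [ 0.0008 -0.      0.0018] rot [ 0.0002 -0.     -1.    ] gap -0.00032988638496713027 0.0
26.0667 pos [0.6296 0.0144 0.1429] [0. 0. 0.] F [ 0.3275  0.35   -0.1559] sd [0.5723 0.5396 0.0642] q6 2.1776122122122654
to wheel in tool [ 0.0008 -0.      0.0009] rot [ 0.0001 -0.     -1.    ] gap 0.00015775377977100217 0.0
```

```bash
python3 -m handwheel '[[0,0,0.0011,0],[0,0,0,0],[0,0,0,0]]' >/dev/null; python3 f.py 5; python3 -m handwheel '[[0,0,0.0005,0],[0,0,0,0],[0,0,0,0]]' >/dev/null; python3 f.py 6; python3 -m handwheel '[[0,-0.0001,0.0005,0],[0,0,0,0],[0,0,0,0]]' >/dev/null; python3 f.py 6;python3 -m handwheel '[[0,-0.0002,0.0005,0],[0,0,0,0],[0,0,0,0]]' >/dev/null; python3 f.py 6
```

```text
26.5167 pos [0.6297 0.0144 0.1418] [0. 0. 0.] F [0.0305 0.1045 0.6884] sd [0.3878 0.4344 0.3831] q6 2.1775991272163937
to wheel in tool [ 0.0008  0.     -0.0002] rot [ 0.0003 -0.     -1.    ] gap 0.00014591109686154537 0.17536052386276424
27.0167 pos [0.6297 0.0144 0.1417] [0. 0. 0.] F [-0.796   0.0852  5.0605] sd [0.365  0.6728 0.4878] q6 2.1775969084554214
to wheel in tool [ 0.0008  0.     -0.0003] rot [ 0.0005 -0.0001 -1.    ] gap -5.40128986861293e-05 2.681361548602581
27.5167 pos [0.6298 0.0145 0.1414] [0. 0. 0.] F [-1.3842  0.3724  6.8552] sd [0.3675 0.404  0.5214] q6 2.177744030606205
to wheel in tool [ 0.0008  0.0002 -0.0006] rot [ 0.0006 -0.0001 -1.    ] gap 1.9210813474394658e-05 3.3713021532457788
28.0167 pos [0.6299 0.0146 0.1411] [0. 0. 0.] F [-1.5303  0.0794  8.0052] sd [0.2031 0.5469 0.3486] q6 2.177991319254046
to wheel in tool [ 0.0008  0.0004 -0.0009] rot [ 0.0006 -0.0001 -1.    ] gap -0.00020340369674896975 3.90485364900087
```

```bash
python3 -m handwheel '[[0,0,-0.01,0],[0,0,-0.03,0],[0,0,-0.035,0],[0,0,-0.035,0],[0,0,-0.02,0],[0,0,0,0],[0,0,0,0]]'; python3 d.py .3; python3 - <<'E'
from h import *
S=shot("scene"); save(S,"end.png"); W=shot("wrist"); 
cv2.imwrite("pics/end2.png",np.vstack([cv2.resize(S["pixels"][150:350,170:430],(780,600)) [:300],cv2.resize(W["pixels"],(780,300))])[:,:,::-1])
E
```

```text
clock: 28.6
eef_pos: [0.6301, 0.0145, 0.2716]
eef_rot: [-0.0, 0.928, -0.371, 0.001]
ft_force: [0.2, -0.1, 0.9]
finger_gap: 0.0002
grip_force: 0.0
28.6 [-0.1539  0.5698  1.4527 -0.      1.1163  2.178 ] toolmove [ 0.0006  0.0005 -0.0284] F [ 0.2075 -0.0535  0.8748] [0.6301 0.0145 0.2716] outward_tool [-0.1252 -0.9926  0.0013] yaw -43.61166932411487 0.0002137714761441723
```

View pics/end.png

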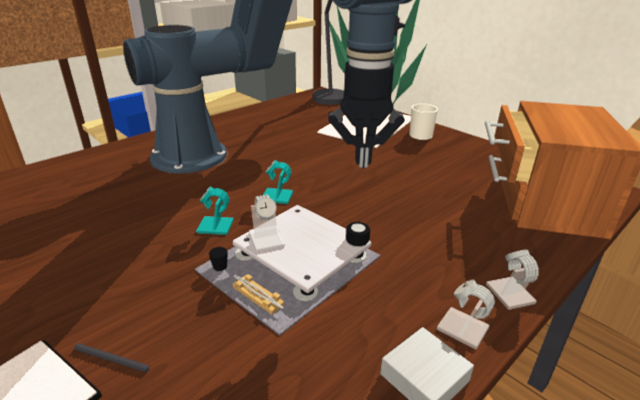

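The scene looks unchanged: the stand is at (265,222), the rest at (258,295) and the loupe at (219,258). I'll feel the other diagonal too, at the far-right corner.

```bash
python3 -m handwheel '[[0.024,0.022,0.02,0],[0.024,0.022,0.02,0],[0.024,0.022,0.02,0],[0.0225,0.023,0.02,0],[0,0,0.03,0],[0,0,0.03,0],[0,0,0.016,0],[0,0,0,0]]'; python3 -m handwheel '[[0,0,0,0],[0,0,0,0],[0,0,0,0]]' >/dev/null; python3 f.py 4
```

```text
clock: 29.37
eef_pos: [0.6347, -0.1152, 0.1108]
eef_rot: [0.0, 0.928, -0.372, -0.004]
ft_force: [-0.9, 0.5, -0.1]
finger_gap: -0.0001
grip_force: 0.0
29.7667 pos [ 0.6363 -0.1148  0.1134] [0.0002 0.     0.0004] F [-0.4218 -0.0563  0.4693] sd [0.2715 0.2394 0.6834] q6 1.9808998265790054
to wheel in tool [-0.0931 -0.0889 -0.0286] rot [-0.0007  0.0003 -1.    ] gap 0.00016306791240656084 0.0
```

```bash
for k in 1; do python3 -m handwheel '[[0,0,0.0028,0],[0,0,0,0],[0,0,0,0]]' >/dev/null; python3 f.py 4; python3 -m handwheel '[[0,0,0.0006,0],[0,0,0,0],[0,0,0,0]]' >/dev/null; python3 f.py 4; python3 -m handwheel '[[0,0,0.0006,0],[0,0,0,0],[0,0,0,0]]' >/dev/null; python3 f.py 4; done
```

```text
30.1667 pos [ 0.6368 -0.115   0.1114] [0.0001 0.     0.0001] F [-0.1437 -0.0668  0.3157] sd [0.5744 0.204  0.5263] q6 1.9808696260758514
to wheel in tool [-0.0936 -0.0887 -0.0306] rot [ 0.0001 -0.     -1.    ] gap -0.00026049513515703765 0.0
30.5667 pos [ 0.6368 -0.1151  0.1108] [0. 0. 0.] F [-0.062   0.136   0.2349] sd [0.8376 0.2742 0.3293] q6 1.9808955987140806
to wheel in tool [-0.0937 -0.0887 -0.0312] rot [ 0.0001 -0.     -1.    ] gap -2.737565446530422e-05 0.0
30.9667 pos [ 0.6368 -0.1151  0.1102] [0. 0. 0.] F [-0.5035 -0.308  -0.2991] sd [0.3785 0.2676 0.5194] q6 1.9809160638821204
to wheel in tool [-0.0937 -0.0887 -0.0318] rot [-0.  0. -1.] gap 4.152283397716025e-06 0.0
```

```bash
python3 -m handwheel '[[0,0,0.0006,0],[0,0,0,0],[0,0,0,0]]' >/dev/null; python3 f.py 4; python3 -m handwheel '[[0,0,0.0006,0],[0,0,0,0],[0,0,0,0]]' >/dev/null; python3 f.py 4; python3 -m handwheel '[[0,0,0.0006,0],[0,0,0,0],[0,0,0,0]]' >/dev/null; python3 f.py 4
```

```text
31.3667 pos [ 0.6369 -0.1151  0.1098] [0. 0. 0.] F [-0.0308  0.3935  1.2118] sd [0.5479 0.4858 0.5604] q6 1.9808655156740274
to wheel in tool [-0.0937 -0.0887 -0.0323] rot [ 0.0002 -0.0001 -1.    ] gap 9.99188848273475e-05 0.6854838598519564
31.7667 pos [ 0.6369 -0.1151  0.1097] [0. 0. 0.] F [-1.106   0.6076  5.3947] sd [0.3613 0.2069 0.4232] q6 1.9808676773234644
to wheel in tool [-0.0937 -0.0887 -0.0323] rot [ 0.0004 -0.0002 -1.    ] gap 3.7561708511132124e-05 2.6993069797754288
32.1667 pos [ 0.6369 -0.1151  0.1097] [0. 0. 0.] F [-1.994   0.9186  7.9962] sd [0.3411 0.514  0.3212] q6 1.9808996813848476
to wheel in tool [-0.0937 -0.0887 -0.0323] rot [ 0.0005 -0.0002 -1.    ] gap -1.1925519558968026e-05 4.179220100340899
```

That corner is rigid, moving less than 0.1 mm at 8 N, so it doesn't rock. I'll retreat and hand in.

```bash
python3 -m handwheel '[[0,0,-0.01,0],[0,0,-0.03,0],[0,0,-0.04,0],[0,0,-0.04,0],[0,0,-0.03,0],[0,0,0,0],[0,0,0,0],[0,0,0,0]]'; python3 -c "
from bench import robot
print(robot.job_done())"
```

```text
clock: 32.83
eef_pos: [0.6362, -0.1148, 0.258]
eef_rot: [0.0, 0.928, -0.371, -0.001]
ft_force: [-0.4, -0.1, 0.2]
finger_gap: 0.0004
grip_force: 0.0
the job is handed in; nothing more can be done
None
```

I screwed the foot down to about 0.9 mm past first touch (acceptable range 0.4–1.8 mm) and handed the job in at about 33 s. Pressed with about 5 N at the wheel and 8 N at the far-right corner, the plinth did not rock; the last two corners were not pressed, and the stand, rest and loupe looked unmoved.

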